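Hang a wet-painted puppet head on the drying rail

TASK

The green puppet head standing on the banding wheel has just been painted: take it by its plywood hanger and, so that it cannot brush against the head already drying, hook it over the drying rail at the empty end, a good hand's width (about 100 mm) short of the tape mark. Then slide it along the rail, still hooked on, until the hanger sits on the tape, and leave it hanging there straight and still. The paint is wet, so the head must touch nothing; leave the head already drying and the other things on the bench where they are.

Things in the scene. Friction and masses are not known exactly. Their poses are not given: they have to be found in the camera images.
- hanger_centre (a point): The loose plywood hanger carrying the wet head, given at half height. 200 mm tall, 0.26 kg, stands upright on its neck; z up. Heights above its foot: bare neck stub 44 mm across, 0-16 mm; head 10-90 mm; plate 10 mm thick (faces +-y), 86-200 mm, cut as a hook open to +x, where the face looks. The head's weight is on the upright axis.
- hanger_grip (a point): Where to grip the hanger: middle of the solid block over the notch, 185 mm above the foot (85 mm above hanger_centre), same axes. Block: x -30 to +28 mm, heights 159 to 200 mm, 10 mm thick, gripped with fingers closing along y. Fingertips should stay above height 159 mm, clear of the rail, which ends 3 mm below that.
- hanger_notch (a point): Point of the hanger (same axes) where the bar's axis lies once it hangs fully seated: 149 mm above the foot, 49 mm above hanger_centre. Roof of the notch: inverted right-angled V, apex 10 mm above this point. Spine at x -32 to -14 mm, heights 86 to 161 mm; opposite it the lip (see hanger_mouth). Hangs equally well either way round.
- hanger_mouth (a point): Middle of the hook's mouth (same axes): x +20 mm, 115 mm above the foot, 34 mm below the notch point. The bar enters here, level, moving towards -x through the 31 mm gap between the lower arm (top edge at 100 mm, x -32 to +10) and the tip of the lip (x +14 to +26, down to 131 mm), up to x 0; then the hanger is lowered 34 mm onto the bar.
- head: The wet green head, part of that hanger: 76 mm across, 80 mm high, ears reaching 47 mm to +-y, nose 49 mm to +x. Origin at its centre, 50 mm above the hanger's foot.
- rail: The drying rail, fixed: a level round steel bar, 14 mm diameter, 560 mm long along the rail's y, axis 240 mm above the bench. At each end, y +-280 mm, an upright 18 mm thick (26 mm collar, top at 253 mm) on a foot 110 x 45 x 20 mm; a low tie bar, top at 17 mm, runs under the bar. Origin on the bench under the bar's middle.
- mark: The tape mark: a band of masking tape, 22 mm long, round the bar. Origin on the bar's axis in the middle of the band; y along the bar towards the head already hanging, z up. The empty end of the rail is on the -y side (the robot's right). The 10 mm plate is to finish centred on the band.
- hung_centre (a point): The head already drying: a loose hanger of the same shape and size, hooked on the bar 112 to 135 mm beyond the tape mark (+y), given at half height. Not to be touched.
- wheel: The banding wheel (sculptor's turntable), fixed and locked, 116 mm diameter, 30 mm high; origin under its centre. The wet head stands at its middle.
- jar: Bystander: glass paint jar, 60 mm diameter, 75 mm high; origin under its centre.
- pinbox: Bystander: clear open pin box, 110 x 80 x 35 mm; origin under its centre.
- brush: Bystander: brush lying on the bench, 180 mm long along its x axis.
Mind the look-alikes: they are no part of the job. What is shaped like the part that bears hanger_centre but pink or red is not meant.

How it is judged:
On the way, in this order (a step that is already met when the one before it is completed fails the run):
1. the hanger is hooked over the rail and seated, at the empty end, at least 70 mm short of the tape mark (x of hanger_notch in the frame of mark between -0.008 and 0.008 m and z of hanger_notch in the frame of mark between -0.007 and 0.007 m and contact force between hanger and rail above 0.5 N and y of hanger_notch in the frame of mark below -0.07 m), for 0.2 s.
2. it slides along on the rail towards the mark (20 to 65 mm short of it, still seated) (x of hanger_notch in the frame of mark between -0.008 and 0.008 m and z of hanger_notch in the frame of mark between -0.007 and 0.007 m and contact force between hanger and rail above 0.5 N and y of hanger_notch in the frame of mark between -0.065 and -0.02 m), for 0.05 s.
At the end, for the whole second after the job is handed in: The hanger hangs seated on the rail (its notch point within 8 mm of the rail axis across and 7 mm in height), within 10 mm of the middle of the tape along the rail, upright within 0.2 rad, square across the rail within 0.3 rad, released and still; the other hung head is within 20 mm of where it was (x of hanger_notch in the frame of mark between -0.008 and 0.008 m and z of hanger_notch in the frame of mark between -0.007 and 0.007 m and contact force between hanger and rail above 0.5 N and y of hanger_notch in the frame of mark between -0.01 and 0.01 m and angle between hanger's own z axis and vertical below 0.2 rad and angle between the y axis of hanger and the y axis of rail, either way round below 0.3 rad and linear speed of hanger below 0.03 m/s and angular speed of hanger below 0.3 rad/s and distance of hung_centre from where it was at the start of the episode below 0.02 m); the robot touches nothing.
It fails at once if the wet head is touched or touches something (contact force between head and anything else above 0.5 N).
It fails at once if the head already drying is disturbed (moved more than 20 mm) (distance of hung_centre from where it was at the start of the episode above 0.02 m).
It fails at once if the jar, pin box or brush is moved more than 20 mm (distance of any of jar, pinbox, brush from where it was at the start of the episode above 0.02 m).
It also fails if it takes over 48 s, if anything falls off the work surface, if the arm or the gripper's body presses on something with over 40 N, if the wrist force passes 120 N, or if a joint passes its speed limit or range.

ROBOT

A 6-joint arm with a two-finger parallel gripper is mounted at the origin on the work surface. World frame = base frame: x ahead of the robot, y to its left, z up, the work surface at z = 0. Lengths are in m, angles in rad, forces in N, time in s.
With the tool pointing down it reaches from about 0.3 to 0.775 m from the base axis. Payload 14.6 kg.
Tool frame: the origin (TCP) lies between the finger pads; the fingertips stand 8 mm ahead of it and the grasp point (between the pads) lies 11 mm behind it; z points along the fingers, y is the line along which they close (so a half turn about z gives the same grasp; the last joint's range is limited). The gripper opens to 85 mm and grips with 20 to 120 N. Pads are 22 mm wide; open, the fingers measure 114 mm over their backs; the gripper's body (76 mm by 85 mm) begins 54 mm behind the grasp point. The pads swing forward as they close: fully open they stand 13 mm farther back than shut.
Start: joints at [-1.417, 0.3, 1.521, -0, 1.321, -0.067], TCP at [0.12, -0.537, 0.239] pointing down, gripper open.
Joint ranges: [-3.03, 3.03], [-0.79, 2.21], [0.23, 2.52], [-1.04, 4.18], [0, 3.07], [-2.55, 2.55]. Speed limits (rad/s): [2.22, 2.22, 2.57, 3.14, 3.14, 3.14].

INTERFACE

Orientations are given as a 3x3 rotation matrix whose columns are the frame's x, y, z axes.
In Python, from cell import arm gives the robot as it stands.
- The arm moves only by the tool drive_tool, never from a script. Its argument "rows" is one flat list of numbers, 7 for each row, row after row: the turn, a rotation vector about the tool's x, y, z in rad, then the shift along the tool's x, y, z in cm, then the gripper's target within -1 to 1 (shut at 1, half-way at 0, fully open at -1). A call has 1 to 20 rows; each row shifts and turns the commanded pose from where the row before left it, along the tool's axes as they then stand; what a row does not reach is not made up. A row lasts 1/8 s, in which the tool goes at most 62.5 mm and 10.7 degrees, less where a joint would pass 70% of its speed; a pose out of reach is approached as far as the arm can. A call with a gripper value outside its range is refused whole. The fingers move at their own pace and stop on an object; "newtons" is the grip in N (left out, the last holds). Time passes only in rows, so rows that do not move let the fingers close. It gives the time, the measured TCP pose, the force, the opening and the grip force at its end, in the units of the state.
- arm.read_state(): the state, without advancing time (a new reading comes with each control period).
- arm.get_image(name): name is "side" or "top"; returns (picture, depth): 384x512x3 uint8, red, green, blue; 384x512 float32, m along the optical axis (not along the pixel's ray), 0 where there is no reading.
- arm.camera_model(name): a dict with "mtx" (3x3 intrinsics, pixels), "k1" (the pictures are not rectified: a ray, as slopes to the right and down, at radius r is drawn at 1 + k1 r^2 times it, then the intrinsics apply), "R" (3x3) and "t" (3): a world point X has camera coordinates R X + t. Camera axes: x right, y down, z forward; pixel columns grow to the right and rows downward; lengths in m; the calibration is good to about 2 mm. A picture is of the moment at which its call begins. camera_model takes no time and is no camera call.
- arm.sign_off(): hands the job in; it is judged then, once.
The state is a dict: "time_s": time; "joints": joint angles; "qvel": joint speeds; "effort": joint torques, N m; "tool_pos": TCP position; "eef_rot": TCP orientation; "ft_force": force on the tool from outside, world axes, zero at the start; "torque": the same for the moment, N m; "grip_width": opening from 0.0 (shut) to 1.0 (fully open); "gripper_force": force on a finger pad.
Only numpy, scipy, OpenCV 4.12 (cv2) and the standard library are available. Lean on these libraries where they do the work, as an engineer would, in place of code of your own. Each camera call takes 0.05 s, during which the arm holds its last target. There are 200 camera calls.

## Working session

There is one attempt and no reset: what is moved stays moved. The work goes in short steps, Python scripts to look and compute and a tool call to move; the robot and the scene stay as the last step left them, time stands still between calls to the robot, and variables do not carry over. Pictures are saved under pics/ and viewed, at most 10 in all, crops included, and the job is handed in when it is done.

Besides the shell and the picture viewer there is one more tool, called after "Request:" as name(argument=value, ...) on one line, values as JSON. drive_tool: Moves the arm, as the interface text tells. Its arguments: {"type":"object","properties":{"rows":{"type":"array"},"newtons":{"type":"number"}},"required":["rows"]}

```bash
mkdir -p pics; cat > h.py <<'E'
import numpy as np, cv2
from cell import arm
def cloud(name):
    im,d=arm.get_image(name); c=arm.camera_model(name)
    K,k1,R,t=np.array(c['mtx']),c['k1'],np.array(c['R']),np.array(c['t'])
    h,w=d.shape; u,v=np.meshgrid(np.arange(w),np.arange(h))
    p=cv2.undistortPoints(np.stack([u,v],-1).reshape(-1,1,2).astype(np.float64),K,np.array([k1,0,0,0.])).reshape(h,w,2)
    P=np.dstack([p[...,0]*d,p[...,1]*d,d]); X=(P-t)@R
    X[d==0]=np.nan
    return im,X
def save(n,im): cv2.imwrite('pics/'+n,im[...,::-1])
E
python3 - <<'E'
from h import *
for n in('side','top'):
    im,X=cloud(n); np.savez(n+'.npz',im=im,X=X); save(n+'0.png',cv2.resize(im,(768,576))); c=arm.camera_model(n); R,t=np.array(c['R']),np.array(c['t']);print(n,-R.T@t,R[2])
print(arm.read_state())
E
```

```text
side [0.04275087 0.73069384 0.7521647 ] [ 0.41281377 -0.72668715 -0.54909979]
top [ 0.39303255 -0.09010373  1.59431112] [ 0.09199372  0.00573244 -0.99574309]
{'time_s': 0.1, 'joints': array([-1.41658409e+00,  3.00383964e-01,  1.52148212e+00, -8.21914479e-06,
        1.32069268e+00, -6.66060007e-02]), 'qvel': array([ 0.00035085, -0.00203917, -0.00050733, -0.00041316, -0.00020586,
        0.00128246]), 'effort': array([ 6.03213593e-04, -5.44377530e+01, -3.62370872e+01, -6.15350723e-05,
        3.05545080e-03, -2.54063633e-05]), 'tool_pos': array([ 0.12042893, -0.53646311,  0.23881097]), 'eef_rot': array([[ 9.75718117e-01,  2.19029979e-01, -1.56264549e-04],
       [ 2.19030028e-01, -9.75717653e-01,  9.53418358e-04],
       [ 5.63571244e-05, -9.64494193e-04, -9.99999533e-01]]), 'ft_force': array([ 1.06344859, -0.14267644, -0.63327243]), 'torque': array([-0.01339013,  0.01596266, -0.07424834]), 'gripper_force': 0.0, 'grip_width': 0.9995450405134615}
```

View pics/side0.png

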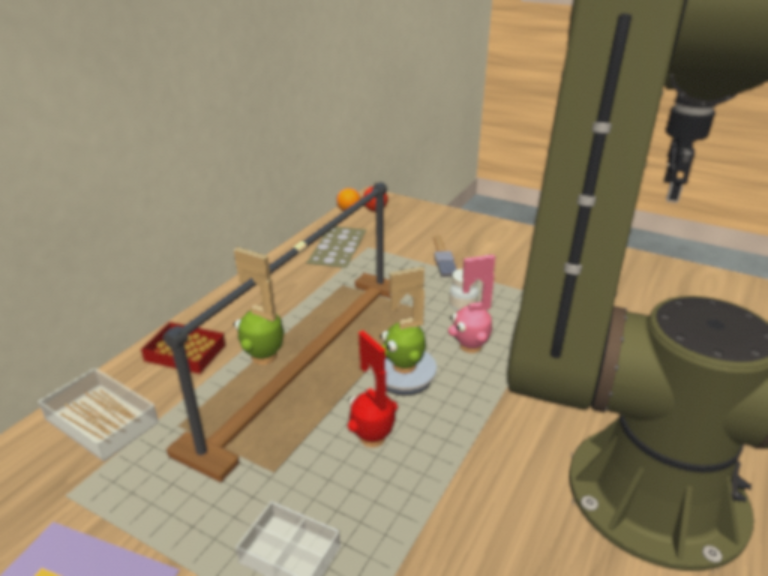

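View pics/top0.png

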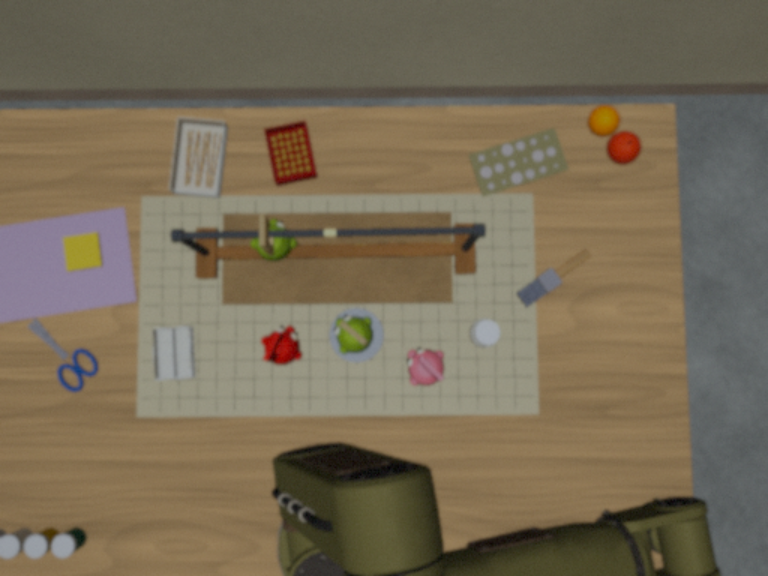

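The side view shows the wet green head on the wheel at (405,345), its hanger top at (405,280), the tape at (300,245) and the hung head at (260,330). In the top view the wet head is at (352,335), with its plate running diagonally, and the tape is at (330,232). The empty end of the rail is to the right.

```bash
python3 - <<'E'
from h import *
def crop(im,r0,r1,c0,c1,s): return cv2.resize(im[r0:r1,c0:c1],None,fx=s,fy=s,interpolation=cv2.INTER_CUBIC)
D={n:np.load(n+'.npz') for n in('side','top')}
# composite crop: wheel in side/top
a=crop(D['side']['im'],170,270,230,330,4); b=crop(D['top']['im'],190,250,200,260,6.6667)
b=cv2.resize(b,(400,400)); save('c0.png',np.hstack([a,b]))
for n in D:
    im,X=D[n]['im'],D[n]['X']; hsv=cv2.cvtColor(im,cv2.COLOR_RGB2HSV).astype(int)
    H,S,V=hsv[...,0],hsv[...,1],hsv[...,2]; x,y,z=X[...,0],X[...,1],X[...,2]
    print(n,'nan frac',np.isnan(z).mean())
    g=(H>30)&(H<50)&(S>140)&(V>60)
    k,l,st,ce=cv2.connectedComponentsWithStats(g.astype(np.uint8))
    for i in range(1,k):
        if st[i,4]>80: m=l==i; print(' green',ce[i],st[i,4],np.nanmedian(X[m],0).round(4),np.nanmin(X[m],0).round(3),np.nanmax(X[m],0).round(3))
    w=(H>8)&(H<24)&(S>50)&(V>110)
    m=w&(z>.13)&(z<.245)&(x<.56)&(x>.3)&(abs(y)<.15)
    P=X[m]; print(' plate',len(P),P.min(0).round(3) if len(P) else'',P.max(0).round(3) if len(P) else '')
    if len(P)>10:
        q=P[:,:2]-P[:,:2].mean(0); U,s,Vt=np.linalg.svd(q); print('  ctr',P.mean(0),'dir',Vt[0],s/np.sqrt(len(q)))
        for zz in (.15,.17,.19,.21): 
            s_=P[abs(P[:,2]-zz)<.01]
            if len(s_): print('   z',zz,len(s_),(s_[:,:2].mean(0)).round(4),((s_[:,:2]-P[:,:2].mean(0))@Vt[0]).min().round(3),((s_[:,:2]-P[:,:2].mean(0))@Vt[0]).max().round(3))
    m=(V<95)&(S<90)&(z>.225)&(z<.262)&(x>.5); P=X[m]
    if len(P)>10:
        U,s,Vt=np.linalg.svd(P[:,:2]-P[:,:2].mean(0)); print(' rail',len(P),P.mean(0).round(4),Vt[0],P[:,1].min(),P[:,1].max(),np.median(P[:,2]))
    m=(V>170)&(S<110)&(z>.22)&(z<.262)&(x>.5); print(' tape',m.sum(),np.nanmean(X[m],0).round(4),np.argwhere(m).mean(0))
E
```

```text
side nan frac 0.004150390625
 green [173.04134763 223.12863706] 653 [0.6061 0.1398 0.1569] [0.586 0.1   0.112] [0.644 0.166 0.181]
 green [270.56827309 229.85943775] 498 [ 0.4266 -0.0169  0.1005] [ 0.403 -0.056  0.055] [ 0.469 -0.001  0.12 ]
 plate 613 [ 0.389 -0.063  0.13 ] [0.462 0.125 0.233]
  ctr [ 0.43638547 -0.03630837  0.19339178] dir [0.15608827 0.98774311] [0.02662389 0.01246375]
   z 0.15 52 [ 0.4249 -0.0538] -0.027 -0.01
   z 0.17 93 [ 0.4375 -0.0302] -0.029 0.145
   z 0.19 148 [ 0.4366 -0.0321] -0.029 0.151
   z 0.21 156 [ 0.4377 -0.0349] -0.027 0.152
 rail 739 [0.6195 0.0921 0.2445] [-0.01116615  0.99993766] -0.28347111986725165 0.2954859127442884 0.24499291511274118
 tape 37 [ 0.7452 -0.5304  0.2459] [129.40540541 228.2972973 ]
top nan frac 0.004231770833333333
 green [183.29361702 164.80425532] 235 [0.6108 0.1068 0.165 ] [ 0.587  0.074 -0.004] [0.655 0.183 0.269]
 green [240.66141732 217.91338583] 127 [ 0.4574 -0.0555  0.1089] [ 0.428 -0.07   0.085] [ 0.471 -0.028  0.122]
 green [232.20567376 227.84397163] 141 [ 0.4245 -0.0278  0.11  ] [ 0.407 -0.058  0.084] [ 0.452 -0.01   0.124]
 plate 14 [ 0.387 -0.063  0.155] [0.444 0.13  0.232]
  ctr [ 0.41804785 -0.00318439  0.21316656] dir [ 0.2120808  -0.97725213] [0.08369073 0.0068635 ]
   z 0.15 2 [0.3871 0.123 ] -0.131 -0.129
   z 0.19 1 [0.393  0.1303] -0.136 -0.136
   z 0.21 1 [0.3902 0.1264] -0.133 -0.133
 rail 912 [ 0.6242 -0.      0.2452] [-0.00760889  0.99997105] -0.28420555113098633 0.29248490162684465 0.24511922202516473
 tape 0 [nan nan nan] [nan nan]<stdin>:26: RuntimeWarning: Mean of empty slice
<stdin>:26: RuntimeWarning: Mean of empty slice.
  ret = um.true_divide(
```

View pics/c0.png

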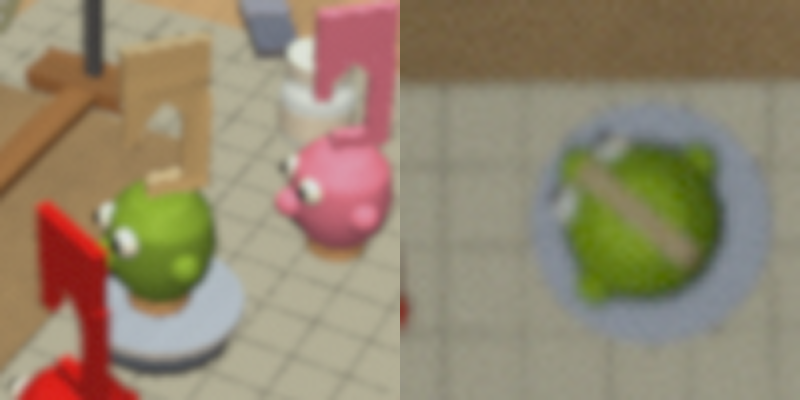

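The crop shows the plate running from upper left to lower right, with the eyes at the upper left. The face therefore looks towards +x+y in world axes, and the mouth opens that way.

```bash
cat >> h.py <<'E'
def rayz(n,uv,z):
    c=arm.camera_model(n);K,k1,R,t=np.array(c['mtx']),c['k1'],np.array(c['R']),np.array(c['t'])
    p=cv2.undistortPoints(np.array(uv,float).reshape(-1,1,2),K,np.array([k1,0,0,0.])).reshape(-1,2)
    d=np.c_[p,np.ones(len(p))]@R; o=-R.T@t
    return o+d*((z-o[2])/d[:,2])[:,None]
def planefit(P):
    c=np.median(P,0)
    for _ in range(8):
        q=P-c; Vt=np.linalg.svd(q-q.mean(0),full_matrices=False)[2]; c=P.mean(0); e=abs((P-c)@Vt[2]); P=P[e<max(.003,2.5*e.std())]
    return P,c,Vt
E
python3 - <<'E'
from h import *
D={n:np.load(n+'.npz') for n in('side','top')}
im,X=D['top']['im'],D['top']['X'];hsv=cv2.cvtColor(im,cv2.COLOR_RGB2HSV).astype(int);H,S,V=np.moveaxis(hsv,2,0)
sub=np.zeros(H.shape,bool);sub[190:250,200:260]=1
yy,xx=np.indices(H.shape)
r=np.hypot(xx-235,yy-222)<22
m=r&(H<28)&(H>5)&(S<130)
k,l,st,ce=cv2.connectedComponentsWithStats(m.astype(np.uint8))
i=1+st[1:,4].argmax(); m=l==i
uv=np.argwhere(m)[:,::-1]; W=rayz('top',uv,.23)
rect=cv2.minAreaRect((W[:,:2]*1000).astype(np.float32)); print('top plate',len(uv),uv.mean(0),W.mean(0),rect)
v=np.linalg.svd(W[:,:2]-W[:,:2].mean(0))[2][0]; print('yaw',np.degrees(np.arctan2(*v[::-1])))
# wheel
wm=sub&(H>95)&(H<125)&(S>25)
cn=max(cv2.findContours(wm.astype(np.uint8),0,1)[0],key=cv2.contourArea); hull=cv2.convexHull(cn).reshape(-1,2)
Wp=rayz('top',hull,.03); print('wheel',cv2.minEnclosingCircle((Wp[:,:2]*1000).astype(np.float32)))
# tape
for n,(u,v),rr in(('top',(220,155),9),('side',(200,163),9)):
    im,X=D[n]['im'],D[n]['X'];hsv=cv2.cvtColor(im,cv2.COLOR_RGB2HSV).astype(int);H,S,V=np.moveaxis(hsv,2,0)
    m=(np.hypot(xx-u,yy-v)<rr)&(V>150)&(S<120); 
    uv=np.argwhere(m)[:,::-1]; print('tape',n,m.sum(),uv.mean(0),rayz(n,[uv.mean(0)],.24 if n=='side' else .246),np.nanmedian(X[m],0))
    # rail dark pixels by ray
    x,y,z=np.moveaxis(X,2,0)
    b=(V<110)&(S<90)&(abs(x-.625)<.025)&(z>.21)&(z<.262)&(y<.06)&(y>-.26); uv=np.argwhere(b)[:,::-1]; Q=rayz(n,uv,.24); f=np.polyfit(Q[:,1],Q[:,0],1); print('rail x=f(y)',n,len(Q),f,'resid',(Q[:,0]-np.polyval(f,Q[:,1])).std())
# side plate
im,X=D['side']['im'],D['side']['X'];hsv=cv2.cvtColor(im,cv2.COLOR_RGB2HSV).astype(int);H,S,V=np.moveaxis(hsv,2,0);x,y,z=np.moveaxis(X,2,0)
m=(H>8)&(H<24)&(S>40)&(V>110)&(z>.135)&(z<.24)&(np.hypot(x-.437,y+.035)<.055)
P,c,Vt=planefit(X[m]); nrm=Vt[2]; print('side plate',len(P),c,nrm,'yaw',np.degrees(np.arctan2(-nrm[0],nrm[1])))
d=np.array([nrm[1],-nrm[0]]);d/=np.linalg.norm(d); d*=np.sign(d[0]); B=P[P[:,2]>.19]; s=(B[:,:2])@d; n2=np.array([-d[1],d[0]])
lo,hi=np.percentile(s,[1,99]); print('d',d,'ext',hi-lo,'face ctr',(lo+hi)/2*d+np.median(B[:,:2]@n2)*n2,'zmax',np.percentile(P[:,2],99))
for nm,(u0,v0) in dict(pink=(284,245),red=(188,230),jar=(324,222)).items(): print(nm,rayz('top',[(u0,v0)],.1 if nm!='jar' else .075))
E
```

```text
top plate 260 [224.67692308 217.28461538] [ 0.45208328 -0.01295135  0.23      ] ((446.6237487792969, -21.61095428466797), (78.9030990600586, 121.14114379882812), 68.90805053710938)
yaw 156.9617517530619
wheel ((435.91986083984375, -50.71657943725586), 49.847957611083984)
tape top 24 [219.5 154.5] [[6.25623843e-01 1.02733859e-04 2.46000000e-01]] [6.25415107e-01 2.77452994e-04 2.43825968e-01]
rail x=f(y) top 484 [-0.01078794  0.62456895] resid 0.003755335173831551
tape side 181 [199.66298343 162.60773481] [[ 0.63276052 -0.01286132  0.24      ]] [ 0.8823937  -0.35014322  0.00189875]
rail x=f(y) side 284 [-0.01579459  0.62525197] resid 0.004612977713597693
side plate 502 [ 0.43630853 -0.03945748  0.19595808] [-7.59018392e-01  6.51068814e-01 -6.92357269e-04] yaw 49.37775379005067
d [0.65106897 0.75901857] ext 0.05732233345785964 face ctr [ 0.43805609 -0.03721744] zmax 0.23123359685368308
pink [[ 0.37256123 -0.18467867  0.1       ]]
red [[0.419885   0.10580858 0.1       ]]
jar [[ 0.44189547 -0.3104792   0.075     ]]
```

```bash
python3 - <<'E'
from h import *
from scipy.spatial.transform import Rotation as Ro
D=np.load('top.npz');im,X=D['im'],D['X'];x,y,z=np.moveaxis(X,2,0)
hsv=cv2.cvtColor(im,cv2.COLOR_RGB2HSV).astype(int);H,S,V=np.moveaxis(hsv,2,0)
for nm,m in(('depth',(z>.2)&(z<.24)&(np.hypot(x-.44,y+.04)<.05)),('col',(H<27)&(np.hypot(x-.44,y+.04)<.05)&(S<150)&(z>.06))):
    uv=np.argwhere(m)[:,::-1]
    if len(uv)>5:
        W=rayz('top',uv,.23)[:,:2]; v=np.linalg.svd(W-W.mean(0))[2][0]; print(nm,len(uv),uv.mean(0),W.mean(0),np.degrees(np.arctan(v[1]/v[0])),np.ptp((W-W.mean(0))@v))
s=arm.read_state();R=s['eef_rot'];p=s['tool_pos']
yaw=np.radians(49.4)
yt=-np.array([-np.sin(yaw),np.cos(yaw),0]);G=np.c_[np.cross(yt,[0,0,-1]),yt,[0,0,-1]]
print('rotvec',Ro.from_matrix(R.T@G).as_rotvec())
for tgt in([.4425,-.04,.30],[.4425,-.04,.205]): print('shift in final axes cm',G.T@(np.array(tgt)-p)*100, 'in start axes',R.T@(np.array(tgt)-p)*100)
E
```

```text
depth 76 [234.71052632 221.68421053] [ 0.43958975 -0.04071364] 49.78254645219787 0.05757474776217231
col 44 [235.65909091 222.04545455] [ 0.43856909 -0.04334037] 49.627851159383596 0.055080319049460064
rotvec [-9.13129720e-04 -3.63711855e-04 -6.41372324e-01]
shift in final axes cm [58.65457449 -7.85460666 -6.11890259] in start axes [ 42.29943582 -41.39236159  -6.07659886]
shift in final axes cm [58.65457449 -7.85460666  3.38109741] in start axes [ 42.29890043 -41.3831989    3.42339671]
```

Request:
drive_tool(rows=[0,0,0,0,0,-4,0,0,0,0,0,0,-4,0,0,0,0,0,0,-4,0,0,0,0,3,-3,0,0,0,0,0,3,-3,0,0,0,0,0,3,-3,0,0,0,0,0,3,-3,0,0,0,0,0,3,-3,0,0,0,0,0,3,-3,0,0,0,0,0,3,-3,0,0,0,0,0,3,-3,0,0,0,0,0,3,-3,0,0,0,0,0,3,-3,0,0,0,0,0,3,-3,0,0,0,0,0,3,-3,0,0,0,0,0,3,-3,0,0,0,0,0,3,-2.3,0,0,0,0,0,0,0,0,0], newtons=50)

```text
time_s: 2.35
tool_pos: [0.4405, -0.0402, 0.3586]
eef_rot: [[0.975, 0.222, -0.001], [0.222, -0.975, 0.0], [-0.001, -0.001, -1.0]]
ft_force: [0.4, -0.5, 0.5]
grip_width: 0.496
gripper_force: 0.0
```

Request:
drive_tool(rows=[0,0,-0.16,0,0,0,0,0,0,-0.16,0,0,0,0,0,0,-0.16,0,0,0,0,0,0,-0.165,0,0,0,0,0,0,0,0,0,0,0,0,0,0,0,0,0,0])

```text
time_s: 3.1
tool_pos: [0.4396, -0.042, 0.3593]
eef_rot: [[0.651, 0.759, -0.0], [0.759, -0.651, -0.0], [-0.0, 0.0, -1.0]]
ft_force: [0.3, 0.1, 1.1]
grip_width: 0.497
gripper_force: 0.0
```

```bash
cat > rel.py <<'E'
import sys
from h import *
from scipy.spatial.transform import Rotation as Ro
s=arm.read_state();R=s['eef_rot'];p=s['tool_pos']
x,y,z,yd=map(float,sys.argv[1:5]); yaw=np.radians(yd)
yt=-np.array([-np.sin(yaw),np.cos(yaw),0]);G=np.c_[np.cross(yt,[0,0,-1]),yt,[0,0,-1]]
print(s['time_s'],p,s['ft_force'],s['grip_width'],s['gripper_force'],s['joints'].round(2))
print('rotvec',Ro.from_matrix(R.T@G).as_rotvec().round(4),'shift cur',(R.T@(np.array([x,y,z])-p)*100).round(2),'shift new',(G.T@(np.array([x,y,z])-p)*100).round(2))
E
python3 rel.py .4415 -.040 .205 49.6
```

```text
3.1 [ 0.43960744 -0.04200635  0.35928893] [0.29841255 0.10619833 1.14037981] 0.4971901521495063 0.0 [-0.18 -0.02  1.6  -0.    1.55  0.53]
rotvec [ 0.      0.0001 -0.004 ] shift cur [2.800e-01 1.000e-02 1.543e+01] shift new [2.800e-01 1.000e-02 1.543e+01]
```

Request:
drive_tool(rows=[0,0,-0.004,0.3,0,2,0,0,0,0,0,0,2.5,0,0,0,0,0,0,2.5,0,0,0,0,0,0,2.5,0,0,0,0,0,0,2,0,0,0,0,0,0,1.5,0,0,0,0,0,0,1.2,0,0,0,0,0,0,1,0,0,0,0,0,0,0.2,0,0,0,0,0,0,0,0,0,0,0,0,0,0,0])

```text
time_s: 4.47
tool_pos: [0.4419, -0.0394, 0.2057]
eef_rot: [[0.645, 0.764, 0.001], [0.764, -0.645, -0.0], [0.0, 0.001, -1.0]]
ft_force: [-1.2, 0.4, 0.2]
grip_width: 0.494
gripper_force: 0.0
```

```bash
python3 rel.py .4415 -.040 .205 49.6; python3 - <<'E'
from h import *
im,X=cloud('side'); im2,_=cloud('top'); a=cv2.resize(im[150:270,220:340],(400,400),interpolation=2);b=cv2.resize(im2[180:260,190:270],(400,400),interpolation=2); save('c1.png',np.hstack([a,b]))
E
```

```text
4.475 [ 0.44191485 -0.03940791  0.20568943] [-1.18835595  0.44723181  0.17246235] 0.4939365392856311 0.0 [-0.17  0.09  1.85 -0.    1.2   0.53]
rotvec [ 0.0006 -0.0003  0.0041] shift cur [-0.07  0.01  0.07] shift new [-0.07  0.01  0.07]
```

View pics/c1.png

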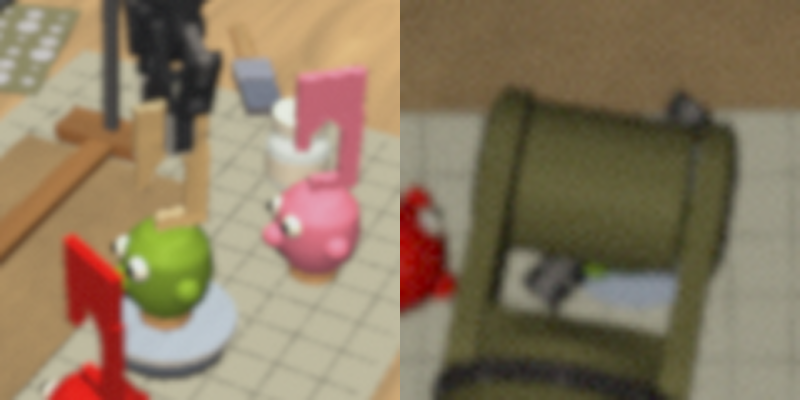

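The fingers straddle the block at (180,130) in the crop, so I'll close them and test-lift.

Request:
drive_tool(rows=[0,0,0,0,0,0,0.5,0,0,0,0,0,0,0.8,0,0,0,0,0,0,1,0,0,0,0,0,0,1,0,0,0,0,0,0,1,0,0,0,0,0,0,1,0,0,0,0,0,0,1], newtons=60)

```text
time_s: 5.45
tool_pos: [0.4418, -0.0394, 0.2055]
eef_rot: [[0.645, 0.764, 0.0], [0.764, -0.645, 0.0], [0.0, 0.0, -1.0]]
ft_force: [-1.0, 1.1, 5.0]
grip_width: 0.111
gripper_force: 59.1
```

Request:
drive_tool(rows=[0,0,0,0,0,-0.5,1,0,0,0,0,0,-1,1,0,0,0,0,0,-1.5,1,0,0,0,0,0,-1.5,1,0,0,0,0,0,-1.5,1,0,0,0,0,0,-1.5,1,0,0,0,0,0,-1,1,0,0,0,0,0,-1,1,0,0,0,0,0,0,1,0,0,0,0,0,0,1])

```text
time_s: 6.7
tool_pos: [0.4416, -0.0394, 0.2999]
eef_rot: [[0.645, 0.764, -0.001], [0.764, -0.645, 0.0], [-0.0, -0.001, -1.0]]
ft_force: [0.7, 0.3, -2.7]
grip_width: 0.102
gripper_force: 58.5
```

```bash
python3 rel.py .530 -.100 .2995 0.6; python3 - <<'E'
from h import *
im,X=cloud('side'); np.savez('side1.npz',im=im,X=X);a=cv2.resize(im[110:270,190:350],(480,480),interpolation=2); save('c2.png',a)
E
```

```text
6.7 [ 0.44162834 -0.03936567  0.29986236] [ 0.66798041  0.31407827 -2.67825801] 0.10248532331965189 58.513503670692444 [-0.17  0.01  1.71  0.    1.42  0.53]
rotvec [-4.000e-04  6.000e-04  8.593e-01] shift cur [ 1.07 10.66  0.03] shift new [8.77 6.16 0.04]
```

View pics/c2.png

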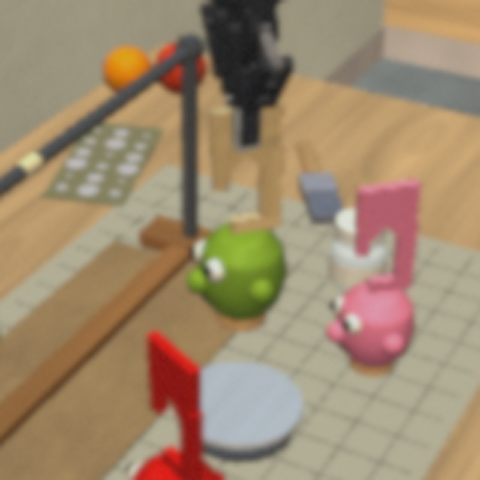

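The green head is lifted and hangs vertical in the grip. Next I rotate it and move it in front of the rail.

Request:
drive_tool(rows=[0,0,0.1,0,0,0,1,0,0,0.13,0,0,0,1,0,0,0.13,0,0,0,1,0,0,0.13,0,0,0,1,0,0,0.13,0,0,0,1,0,0,0.13,0,0,0,1,0,0,0.11,0,0,0,1,0,0,0,0.7,0.5,0,1,0,0,0,1.5,1,0,1,0,0,0,1.5,1,0,1,0,0,0,1.5,1,0,1,0,0,0,1.5,1,0,1,0,0,0,1.3,1,0,1,0,0,0,0.7,0.6,0,1,0,0,0,0,0,0,1,0,0,0,0,0,0,1,0,0,0,0,0,0,1])

```text
time_s: 8.88
tool_pos: [0.5291, -0.0993, 0.3005]
eef_rot: [[1.0, 0.01, 0.0], [0.01, -1.0, -0.0], [0.0, 0.0, -1.0]]
ft_force: [-0.1, 0.5, -3.1]
grip_width: 0.111
gripper_force: 58.5
```

```bash
cat > chk.py <<'E'
from h import *
import sys
im,X=cloud('side');hsv=cv2.cvtColor(im,cv2.COLOR_RGB2HSV).astype(int);H,S,V=np.moveaxis(hsv,2,0);x,y,z=np.moveaxis(X,2,0)
p=arm.read_state()['tool_pos'] if len(sys.argv)<2 else np.array(eval(sys.argv[1])); foot=p[2]-.1755
m=(H>8)&(H<24)&(S>40)&(V>110)&(z>foot+.1)&(z<foot+.215)&(np.hypot(x-p[0],y-p[1])<.055)
P,c,Vt=planefit(X[m]);n=Vt[2]*np.sign(Vt[2][1]);print('plate',len(P),'n',n.round(3),'yaw deg',np.degrees(np.arctan2(-n[0],n[1])).round(2),'face y at x=p',(c[1]-(p[0]-c[0])*n[0]/n[1]).round(4),'centre y=',(c[1]-(p[0]-c[0])*n[0]/n[1]-.005).round(4))
for a in np.arange(.105,.205,.01):
    Q=P[abs(P[:,2]-foot-a)<.005]
    if len(Q)>3: print(round(a,3),len(Q),np.percentile(Q[:,0],[2,98]).round(4))
print('ztop',np.percentile(P[:,2],[2,99]).round(4),'foot',foot.round(4),'tcp',p.round(4))
b=(V<110)&(S<90)&(abs(x-.625)<.02)&(z>.22)&(z<.262)&(abs(y-p[1])<.08)&((abs(y-p[1])>.02));uv=np.argwhere(b)[:,::-1];print('rail',len(uv),np.median(X[b],0).round(4))
E
python3 chk.py; python3 rel.py .6255 -.1 .2995 0.6
python3 - <<'E'
from h import *
im,X=cloud('side');save('c3.png',cv2.resize(im[90:250,170:330],(480,480),interpolation=2))
E
```

```text
plate 383 n [-0.007  1.    -0.005] yaw deg 0.42 face y at x=p -0.094 centre y= -0.099
0.105 24 [0.4975 0.5356]
0.115 21 [0.4964 0.5132]
0.125 21 [0.4972 0.5131]
0.135 36 [0.4969 0.5549]
0.145 39 [0.4973 0.5547]
0.155 59 [0.4987 0.5548]
0.165 52 [0.4989 0.5538]
0.175 40 [0.4983 0.5551]
0.185 43 [0.4977 0.5568]
0.195 42 [0.4991 0.5556]
ztop [0.227  0.3257] foot 0.125 tcp [ 0.5292 -0.0993  0.3005]
rail 117 [ 0.6217 -0.0737  0.2441]
8.925 [ 0.52918317 -0.0993014   0.30048462] [-0.46643777 -0.31138074 -3.18604948] 0.10394727894929572 58.47036838531494 [-0.25  0.23  1.46  0.    1.45  1.31]
rotvec [ 0.     -0.0003 -0.0002] shift cur [9.63 0.17 0.1 ] shift new [9.63 0.17 0.1 ]
```

View pics/c3.png

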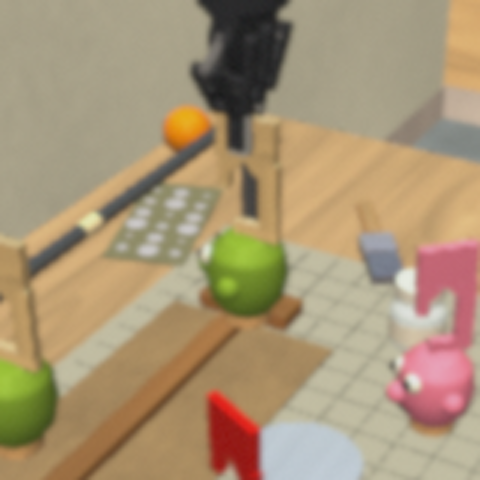

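The hanger is square to the rail, with its mouth gap at 225–256 mm around the bar at 233–247 mm. I'll enter level.

Request:
drive_tool(rows=[0,0,0,0.5,0,0,1,0,0,0,1,0,0,1,0,0,0,1,0,0,1,0,0,0,1,0,0,1,0,0,0,1,0,0,1,0,0,0,1,0,0,1,0,0,0,1,0,0,1,0,0,0,0.8,0,0,1,0,0,0,0.8,0,0,1,0,0,0,0.8,0,0,1,0,0,0,0.5,0,0,1,0,0,0,0.2,0,0,1,0,0,0,0,0,0,1,0,0,0,0,0,0,1])

```text
time_s: 10.72
tool_pos: [0.6252, -0.0986, 0.3004]
eef_rot: [[1.0, 0.01, 0.0], [0.01, -1.0, -0.0], [0.0, 0.0, -1.0]]
ft_force: [0.4, 0.3, -2.7]
grip_width: 0.108
gripper_force: 58.5
```

```bash
python3 chk.py; python3 rel.py .6255 -.1 .2665 0.6
```

```text
plate 343 n [-0.018  1.    -0.008] yaw deg 1.01 face y at x=p -0.0933 centre y= -0.0983
0.105 20 [0.5945 0.6252]
0.115 20 [0.5929 0.6094]
0.125 22 [0.5925 0.6299]
0.135 30 [0.593 0.649]
0.145 34 [0.5923 0.6485]
0.155 51 [0.5925 0.65  ]
0.165 51 [0.5951 0.6523]
0.175 30 [0.5947 0.6518]
0.185 38 [0.5937 0.6517]
0.195 41 [0.594 0.651]
ztop [0.2272 0.3255] foot 0.1249 tcp [ 0.6252 -0.0986  0.3004]
rail 82 [ 0.6213 -0.0595  0.2449]
10.775 [ 0.62522568 -0.09861274  0.30040382] [-0.09549562 -0.23873881 -2.78885625] 0.108441138665192 58.472086787223816 [-0.21  0.46  1.17  0.    1.52  1.35]
rotvec [ 0.     -0.0001 -0.0007] shift cur [0.03 0.14 3.39] shift new [0.03 0.14 3.39]
```

Request:
drive_tool(rows=[0,0,0,0,0,0.5,1,0,0,0,0,0,0.7,1,0,0,0,0,0,0.7,1,0,0,0,0,0,0.6,1,0,0,0,0,0,0.4,1,0,0,0,0,0,0.2,1,0,0,0,0,0,0.1,1,0,0,0,0,0,0,1,0,0,0,0,0,0,1])

```text
time_s: 11.9
tool_pos: [0.6254, -0.0986, 0.2685]
eef_rot: [[1.0, 0.01, 0.0], [0.01, -1.0, -0.0], [0.0, 0.0, -1.0]]
ft_force: [-0.1, -1.1, -2.1]
grip_width: 0.108
gripper_force: 58.5
```

Request:
drive_tool(rows=[0,0,0,0,0,0.1,1,0,0,0,0,0,0,1,0,0,0,0,0,0,1])

```text
time_s: 12.28
tool_pos: [0.6255, -0.0986, 0.2676]
eef_rot: [[1.0, 0.01, 0.001], [0.01, -1.0, -0.0], [0.001, 0.0, -1.0]]
ft_force: [1.6, -0.0, 0.6]
grip_width: 0.108
gripper_force: 58.9
```

Request:
drive_tool(rows=[0,0,0,0,0,0.1,1,0,0,0,0,0,0,1,0,0,0,0,0,0,1])

```text
time_s: 12.65
tool_pos: [0.6257, -0.0986, 0.2671]
eef_rot: [[1.0, 0.01, 0.002], [0.01, -1.0, -0.0], [0.002, 0.0, -1.0]]
ft_force: [3.9, -0.4, 6.0]
grip_width: 0.105
gripper_force: 59.7
```

Request:
drive_tool(rows=[0,0,0,0,0,0.1,1,0,0,0,0,0,0,1,0,0,0,0,0,0,1])

```text
time_s: 13.02
tool_pos: [0.626, -0.0987, 0.2667]
eef_rot: [[1.0, 0.01, 0.003], [0.01, -1.0, -0.001], [0.003, 0.001, -1.0]]
ft_force: [4.1, 0.2, 8.7]
grip_width: 0.104
gripper_force: 60.5
```

Request:
drive_tool(rows=[0,0,0,0.1,0,0,1,0,0,0,0,0,0,1,0,0,0,0,0,0,1,0,0,0,0,0,0,1])

```text
time_s: 13.52
tool_pos: [0.6267, -0.0986, 0.2662]
eef_rot: [[1.0, 0.01, 0.002], [0.01, -1.0, -0.0], [0.002, 0.0, -1.0]]
ft_force: [3.0, 0.4, 5.9]
grip_width: 0.109
gripper_force: 59.9
```

Request:
drive_tool(rows=[0,0,0,0,-0.2,0,1,0,0,0,0,-0.4,0,1,0,0,0,0,-0.5,0,1,0,0,0,0,-0.5,0,1,0,0,0,0,-0.5,0,1,0,0,0,0,-0.5,0,1,0,0,0,0,-0.5,0,1,0,0,0,0,-0.5,0,1,0,0,0,0,-0.5,0,1,0,0,0,0,-0.5,0,1,0,0,0,0,-0.4,0,1,0,0,0,0,-0.2,0,1,0,0,0,0,0,0,1,0,0,0,0,0,0,1])

```text
time_s: 15.28
tool_pos: [0.6262, -0.0472, 0.2661]
eef_rot: [[1.0, 0.009, 0.002], [0.009, -1.0, -0.001], [0.002, 0.001, -1.0]]
ft_force: [4.4, -3.2, 4.8]
grip_width: 0.107
gripper_force: 59.8
```

```bash
python3 chk.py; python3 rel.py .626 0 .2667 0.6; python3 - <<'E'
from h import *
im,X=cloud('side');save('c4.png',cv2.resize(im[90:250,150:310],(560,560),interpolation=2))
# tape from side at start
im=np.load('side.npz')['im'];hsv=cv2.cvtColor(im,cv2.COLOR_RGB2HSV).astype(int);H,S,V=np.moveaxis(hsv,2,0)
yy,xx=np.indices(H.shape);m=(np.hypot(xx-200,yy-163)<8)&(H>18)&(H<34)&(V>170)
k,l,st,ce=cv2.connectedComponentsWithStats(m.astype(np.uint8));i=1+st[1:,4].argmax();print(st[i],ce[i],rayz('side',[ce[i]],.242))
E
```

```text
plate 319 n [-0.022  1.    -0.012] yaw deg 1.27 face y at x=p -0.0421 centre y= -0.0471
0.105 25 [0.5949 0.6335]
0.115 21 [0.5943 0.6117]
0.125 19 [0.5941 0.6101]
0.135 20 [0.5933 0.6363]
0.145 26 [0.5946 0.6495]
0.155 52 [0.5947 0.6473]
0.165 48 [0.5958 0.6499]
0.175 33 [0.5963 0.6537]
0.185 33 [0.5959 0.6527]
0.195 35 [0.5952 0.6505]
ztop [0.1914 0.2917] foot 0.0907 tcp [ 0.6262 -0.0472  0.2662]
rail 56 [ 0.6216 -0.0924  0.2444]
15.325 [ 0.62624325 -0.04718834  0.26617784] [ 4.61177442 -4.20257856  5.34431958] 0.10885626638663919 59.78703796863556 [-0.13  0.46  1.24 -0.    1.44  1.43]
rotvec [ 0.0012 -0.0022 -0.0011] shift cur [ 0.02 -4.72 -0.06] shift new [ 0.03 -4.72 -0.05]
[195 160   9   7  36] [199.38888889 162.91666667] [[ 0.63009425 -0.00828507  0.242     ]]
```

View pics/c4.png

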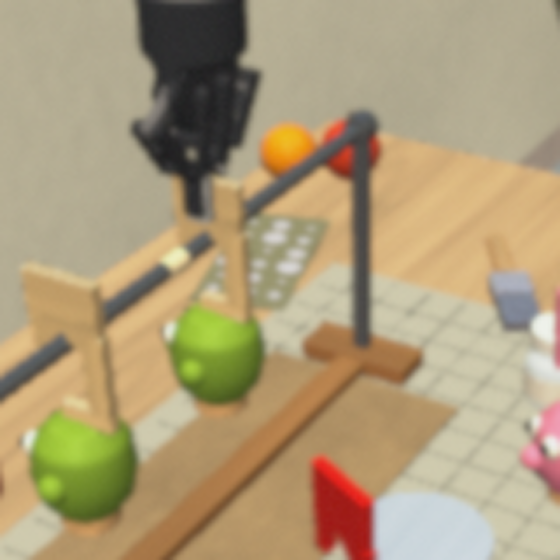

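Both hangers hang square: ours at about (230,240) in the crop, the tape at (177,258) and the other at (85,300). I'll slide on to the tape.

Request:
drive_tool(rows=[0,0,0,0,-0.2,0,1,0,0,0,0,-0.4,0,1,0,0,0,0,-0.5,0,1,0,0,0,0,-0.5,0,1,0,0,0,0,-0.5,0,1,0,0,0,0,-0.5,0,1,0,0,0,0,-0.5,0,1,0,0,0,0,-0.5,0,1,0,0,0,0,-0.5,0,1,0,0,0,0,-0.4,0,1,0,0,0,0,-0.2,0,1,0,0,0,0,0,0,1,0,0,0,0,0,0,1])

```text
time_s: 17.0
tool_pos: [0.6258, -0.0002, 0.2661]
eef_rot: [[1.0, 0.009, 0.002], [0.009, -1.0, -0.001], [0.002, 0.001, -1.0]]
ft_force: [3.1, -3.2, 5.1]
grip_width: 0.105
gripper_force: 59.8
```

```bash
python3 chk.py; python3 rel.py .626 0.0005 .2667 0.6; python3 - <<'E'
from h import *
im,X=cloud('side');save('c5.png',cv2.resize(im[110:210,150:250],(500,500),interpolation=2))
E
```

```text
plate 348 n [-0.018  1.    -0.006] yaw deg 1.05 face y at x=p 0.0048 centre y= -0.0002
0.105 24 [0.5944 0.6317]
0.115 20 [0.595  0.6107]
0.125 23 [0.5932 0.6091]
0.135 27 [0.5931 0.6516]
0.145 32 [0.5929 0.6503]
0.155 55 [0.5936 0.6488]
0.165 50 [0.5948 0.6516]
0.175 36 [0.595  0.6519]
0.185 38 [0.5954 0.6523]
0.195 36 [0.596  0.6504]
ztop [0.1928 0.292 ] foot 0.0906 tcp [ 6.258e-01 -2.000e-04  2.661e-01]
rail 113 [0.6204 0.035  0.2449]
17.05 [ 6.25780817e-01 -2.43672525e-04  2.66134473e-01] [ 4.34823582 -3.55914677  6.41067195] 0.10560943782608141 59.80978488922119 [-0.06  0.45  1.25 -0.    1.44  1.5 ]
rotvec [ 0.0011 -0.0021 -0.0012] shift cur [ 0.02 -0.07 -0.06] shift new [ 0.02 -0.07 -0.06]
```

View pics/c5.png

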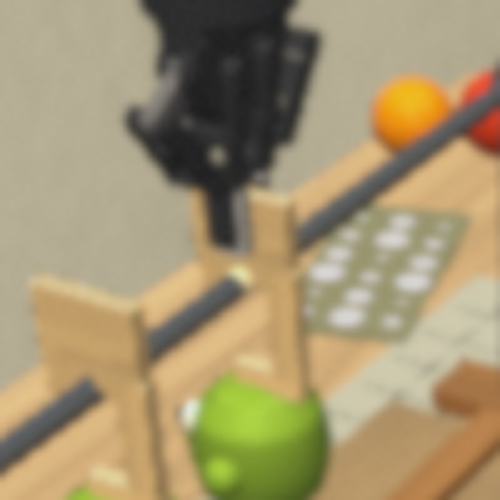

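The plate sits on the tape, with the tape end just showing at (237,275). I'll ease the pressure, release and withdraw upward.

Request:
drive_tool(rows=[0,0,0,0,-0.05,-0.1,1,0,0,0,0,0,0,1,0,0,0,0,0,0,0.6,0,0,0,0,0,0,0.3,0,0,0,0,0,0,0.1,0,0,0,0,0,0,0.1,0,0,0,0,0,0,0.1,0,0,0,0,0,0,0.1], newtons=20)

```text
time_s: 18.1
tool_pos: [0.6254, 0.0009, 0.2663]
eef_rot: [[1.0, 0.01, -0.0], [0.01, -1.0, 0.0], [-0.0, -0.0, -1.0]]
ft_force: [-0.6, -0.4, -0.2]
grip_width: 0.45
gripper_force: 0.0
```

Request:
drive_tool(rows=[0,0,0,0,0,-0.4,0.1,0,0,0,0,0,-0.8,0.1,0,0,0,0,0,-1,0.1,0,0,0,0,0,-1.5,0.1,0,0,0,0,0,-2,0.1,0,0,0,0,0,-2,0.1,0,0,0,0,0,-2,0.1,0,0,0,0,0,-2,0.1,0,0,0,0,0,0,0.1,0,0,0,0,0,0,0.1,0,0,0,0,0,0,0.1,0,0,0,0,0,0,0.1,0,0,0,0,0,0,0.1,0,0,0,0,0,0,0.1])

```text
time_s: 19.85
tool_pos: [0.6254, 0.0009, 0.3832]
eef_rot: [[1.0, 0.01, -0.0], [0.01, -1.0, -0.0], [-0.0, 0.0, -1.0]]
ft_force: [-0.3, 0.2, -0.2]
grip_width: 0.451
gripper_force: 0.0
```

```bash
for i in 1 2; do python3 chk.py "[.6258,0,.2665]"; done; python3 - <<'E'
from h import *
im,X=cloud('side');save('c6.png',cv2.resize(im[100:250,140:290],(600,600),interpolation=2))
print(arm.read_state()['tool_pos'])
E
```

```text
plate 462 n [-0.014  1.     0.004] yaw deg 0.8 face y at x=p 0.0055 centre y= 0.0005
0.105 26 [0.5931 0.6309]
0.115 17 [0.5938 0.6089]
0.125 24 [0.5934 0.6123]
0.135 19 [0.5925 0.6359]
0.145 35 [0.5943 0.6499]
0.155 57 [0.5938 0.6491]
0.165 67 [0.5962 0.6517]
0.175 70 [0.5963 0.6527]
0.185 71 [0.5961 0.6515]
0.195 66 [0.5966 0.6534]
ztop [0.1929 0.2915] foot 0.091 tcp [0.6258 0.     0.2665]
rail 121 [0.6203 0.0324 0.2445]
plate 456 n [-0.02   1.     0.004] yaw deg 1.13 face y at x=p 0.0055 centre y= 0.0005
0.105 24 [0.5941 0.6319]
0.115 18 [0.5942 0.6093]
0.125 22 [0.5931 0.6109]
0.135 20 [0.5928 0.6353]
0.145 33 [0.5937 0.6496]
0.155 50 [0.5935 0.6504]
0.165 72 [0.5957 0.6513]
0.175 64 [0.5967 0.6528]
0.185 67 [0.5965 0.651 ]
0.195 75 [0.5951 0.6532]
ztop [0.1932 0.2919] foot 0.091 tcp [0.6258 0.     0.2665]
rail 120 [0.6204 0.0342 0.244 ]
[0.62536147 0.00091649 0.38328656]
```

View pics/c6.png

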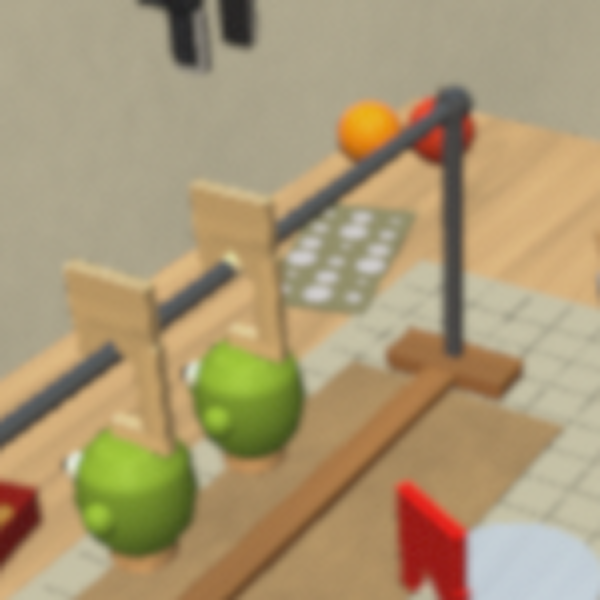

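The wet head hangs straight and still on the tape, with its plate at (235,230). The gripper is well clear above, and the other head is undisturbed.

```bash
python3 -c "
from cell import arm
print(arm.sign_off())"
```

```text
the job is handed in; nothing more can be done
None
```

The wet green head was hooked on at the empty end about 99 mm short of the tape, slid along seated, and left hanging straight and still within about 1 mm of the tape's middle by camera; the job is handed in, but no verdict came back.

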